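# Scan the parts box, then hold its lid at 45 degrees

## Robot

A 7-joint arm with a two-finger parallel gripper is mounted at the origin on a cart in front of the work surface, level with it; the furniture and walls round the work are solid. World frame = base frame: x ahead of the robot, y to its left, z up, the work surface at z = 0. Lengths are in m, angles in rad, forces in N, time in s.
With the tool pointing down it reaches from about 0.4 to 0.85 m from the base axis. Payload 10.4 kg.
Tool frame: the origin (TCP) lies between the finger pads; the fingertips stand 19 mm ahead of it and the grasp point (between the pads) is the TCP; x points along the fingers, y is the direction in which the jaws open and shut, and the axes are right-handed (so a half turn about x gives the same grasp; the last joint's range is limited). The gripper opens to 87 mm and grips with 3 to 60 N. Pads are 19 mm wide; open, the fingers measure 117 mm over their backs; the gripper's body (75 mm by 190 mm) begins 51 mm behind the grasp point.
Start: joints at [1.216, 0.332, -0.065, 1.46, 0.022, 1.35, -0.088], TCP at [0.204, -0.591, 0.242] pointing down, gripper open.
Joint ranges: [-2.6, 2.6], [-0.5, 2.12], [-1.47, 1.34], [0.16, 2.42], [-1.27, 4.41], [0.06, 2.06], [-2.6, 2.6]. Speed limits (rad/s): [2.22, 2.22, 2.79, 2.79, 3.14, 3.14, 3.14].

## Interface

Orientations are given as a unit quaternion [x, y, z, w].
In Python, from bench import r gives the robot as it stands.
- The arm moves only by the tool drive_tool, never from a script. Its argument "motion" is a list of rows, each a list of 4 numbers: the shift along the tool's x, y, z in cm, then the turn about the tool's x in units of 5 degrees (1.0 is 5 degrees). In form: [[tx, ty, tz, twist], ...]. A call has 1 to 20 rows; each row is the pose to reach, as a shift and turn from the pose commanded when the call began, along the tool's axes at that moment; what a row does not reach only later rows make up. A row lasts 1/12 s, in which the tool goes at most 41.7 mm and 7.16 degrees, less where a joint would pass 70% of its speed; a pose out of reach is approached as far as the arm can. A call with a gripper value outside its range is refused whole. "grip" is the closure in counts, from 0 (fully open) to 255 (shut), set as the call begins (left out, the last holds). The fingers move at their own pace and stop on an object; "force" is the grip in N (left out, the last holds). Time passes only in rows, so rows that repeat a pose let the fingers close. It gives the time, the measured TCP pose, the force and the opening at its end, in the units of the state.
- r.read_state(): the state, without advancing time (a new reading comes with each control period).
- r.camera(name): name is "scene" or "top" or "wrist"; returns the picture (400x640x3 uint8, red, green, blue); there is no depth.
- r.calibration(name): a dict with "fx", "fy", "cx", "cy" (pixels), "xyz" and "orientation" of the camera in the world. Camera axes: x right, y up, looking along -z (the intrinsics and any distortion apply to the point x, -y, -z); pixel columns grow to the right and rows downward; lengths in m; the calibration is good to about 2 mm. A picture is of the moment at which its call begins: read the wrist's pose just before it. calibration takes no time and is no camera call; for the wrist camera it gives the pose at the moment of the call.
- r.close_job(): hands the job in, once; it reports no verdict.
The state is a dict: "time": time; "joint_positions": joint angles; "joint_vel": joint speeds; "joint_torque": joint torques, N m; "ee_pos": TCP position; "eef_rot": TCP orientation; "ft_force": force on the tool from outside, world axes, zero at the start; "torque": the same for the moment, N m; "width": finger opening in m.
Only numpy, scipy, OpenCV 4.12 (cv2) and the standard library are available. Lean on these libraries where they do the work, as an engineer would, in place of code of your own. Each camera call takes 0.05 s, during which the arm holds its last target.

## Task

Book out the white parts box: pick up the orange bar-code reader and aim it squarely at the middle of the label on the front of the box from about 10 cm away, holding it still for a second, then lay the reader back flat on its grey mat. Then lift the blue lid by its handle to 45 degrees (red pin at the red tick of the scale, within 6 degrees) and keep holding it there, for it falls shut by itself: you finish while still holding the lid, so that a colleague can take the fittings out. Do not let the lid slam, and leave everything else where it is.

Things in the scene. Friction and masses are not known exactly. Their poses are not given: they have to be found in the camera images.
- box: white open-topped steel parts box, 130 (x) x 160 (y) x 90 mm high, walls 4 mm, fixed to the bench. Origin: centre of its underside. x points from its front (label side, facing the robot) to its back (hinge side), z up. On its right (-y) side, level with the lid's plane of motion, stands a thin wire arc of 75 mm radius about the hinge, with ticks every 15 degrees, the 45 degree tick long and red.
- label (a point): centre of the bar-code label (70 mm wide, 36 mm high) on the box's front face, 48 mm above the bench, 67 mm in front of the box's origin; axes parallel to the box's: the label faces along -x of the box.
- lid_hinge (a point): middle of the hinge line, at the top of the box's back wall, 90 mm above the bench, 65 mm behind the box's origin; axes parallel to the box's. The hinge line runs along the box's y.
- lid_handle (a point): middle of the handle's bar: a round steel bar 10 mm thick and 84 mm long, parallel to the hinge line, on two 10 mm posts at its ends (74 mm free between them), near the lid's front edge. With the lid shut it is 112 mm in front of and 48 mm above the hinge line; the bar's centre is 40 mm above the lid's top, so fingers can straddle it from above and close along the box's x. Moves with the lid.
- lid (a joint): hinge of the blue lid (8 mm thick, 137 x 162 mm, about 0.3 kg, smooth hinge, no spring). 0 = shut, grows as the front edge rises, 0.785 = 45 degrees, stop at 1.4. It falls shut from every angle when released. A short red pin on the lid's right edge runs along the scale.
- reader: hand-held bar-code reader, loose, 0.16 kg: orange body 34 mm wide, 30 mm high, from 62 mm behind to 30 mm in front of the origin, then a black head 46 mm wide, 30 mm high, to 62 mm in front. Origin: centre of its underside. x points forward out of the window (amber), z up. At the start it lies on the mat.
- reader_window (a point): centre of the reader's window, 62 mm in front of the reader's origin and 15 mm above its underside; axes as the reader's. It looks along +x.
- mat: grey mat, 180 (x) x 100 (y) x 3 mm, fixed on the bench; origin: centre of its underside.
- adapter_1: pale steel pipe adapter, 22x25x27 mm, loose inside the box; origin: centre of its underside.
- blank_plug_1: steel blank plug, 20x20x22 mm, loose inside the box; origin: centre of its underside.
- oil_bottle: white bottle with blue cap, 65 mm across, 170 mm high, at the back of the bench; bystander. Origin: centre of its underside.
- tape_1: roll of black tape, 55x53x19 mm, lying at the back; bystander. Origin: centre of its underside.
- weight_1a: flat steel weight, 46 mm across, 9 mm high, at the bench's right edge; bystander. Origin: centre of its underside.
- hex_key_set: red folding hex key set, 30x92x20 mm, on the left; bystander. Origin: centre of its underside.

How it is judged:
On the way, in this order (a step that is already met when the one before it is completed fails the run):
1. lid shut; reader held still, its window 50 to 150 mm from the label, square within 15 degrees, line of sight within 18 mm sideways and 15 mm up or down of the label centre (x of label in the frame of reader_window between 0.05 and 0.15 m and y of label in the frame of reader_window between -0.018 and 0.018 m and z of label in the frame of reader_window between -0.015 and 0.015 m and x of reader_window in the frame of label below 0 m and angle between the x axis of reader and the x axis of box, either way round below 0.26 rad and linear speed of reader below 0.03 m/s and value of joint lid below 0.06 rad), for 0.5 s.
2. the reader lies flat on the mat and is let go, the lid still shut (x of reader in the frame of mat between -0.06 and 0.06 m and y of reader in the frame of mat between -0.04 and 0.04 m and height (world z) of reader below 0.008 m and angle between reader's own z axis and vertical below 0.1 rad and linear speed of reader below 0.02 m/s and contact force between each of the arm, the fingers and reader below 0.1 N and value of joint lid below 0.06 rad), for 0.2 s.
At the end, for the whole second after the job is handed in: The lid is held still at 45 degrees, within 6 degrees, by the robot, which is still in contact with it and nothing else props it; the reader lies flat and still on the mat, untouched, its origin within 60 mm lengthwise and 40 mm across of the mat's centre (value of joint lid between 0.68 and 0.89 rad and velocity of joint lid between -0.1 and 0.1 rad/s and contact force between any of the fingers, the arm and box above 0.2 N and contact force between reader and box below 0.05 N and x of reader in the frame of mat between -0.06 and 0.06 m and y of reader in the frame of mat between -0.04 and 0.04 m and height (world z) of reader below 0.008 m and angle between reader's own z axis and vertical below 0.1 rad and linear speed of reader below 0.02 m/s and contact force between each of the arm, the fingers and reader below 0.1 N); the arm keeps its last pose, push and grip.
It fails at once if the lid slams (falls faster than 3 rad/s) (velocity of joint lid below -3 rad/s).
It fails at once if a bystander is moved more than 20 mm (distance of any of oil_bottle, tape_1, weight_1a, hex_key_set from where it was at the start of the episode above 0.02 m).
It fails at once if a fitting in the box is moved more than 30 mm (distance of any of adapter_1, blank_plug_1 from where it was at the start of the episode above 0.03 m).
It also fails if it takes over 56 s, if anything falls off the work surface, if the arm or the gripper's body presses on something with over 40 N, if the wrist force passes 120 N, or if a joint passes its speed limit or range.

## Working session

There is one attempt and no reset: what is moved stays moved. The work goes in short steps, Python scripts to look and compute and a tool call to move; the robot and the scene stay as the last step left them, time stands still between calls to the robot, and variables do not carry over. Pictures are saved under pics/ and viewed, and the job is handed in when it is done.

Besides the shell and the picture viewer there is one more tool, called after "Call:" in YAML: its name, and indented under it one key for each argument. drive_tool: Moves the arm, as the interface text tells. Its arguments: {"type":"object","properties":{"motion":{"type":"array","items":{"type":"array","items":{"type":"number"}}},"grip":{"type":"number"},"force":{"type":"number"}},"required":["motion"]}

```bash
ls; mkdir -p pics; python3 - <<'E'
from bench import r
import cv2
print(r.read_state())
for n in ["scene","top","wrist"]:
    c=r.calibration(n); print(n,c)
    cv2.imwrite(f"pics/{n}0.png",r.camera(n)[:,:,::-1])
E
```

```text
pics
{'time': 0.0, 'joint_positions': array([ 1.21638694,  0.33286741, -0.06468693,  1.46092895,  0.02163007,
        1.34991558, -0.08847156]), 'joint_vel': array([-9.17059762e-04, -1.88263728e-03, -5.41636464e-04,  5.07300553e-04,
       -9.59971418e-04,  5.16153301e-04, -6.60823710e-05]), 'joint_torque': array([ 1.51548261e-05, -6.23251319e+01,  2.46917648e-02, -3.89899170e+01,
       -6.14080578e-02,  3.97721620e-02,  1.25337624e-04]), 'ee_pos': array([ 0.20345794, -0.59057608,  0.2407626 ]), 'eef_rot': array([-0.69727729, -0.11727917,  0.69751279, -0.11630087]), 'ft_force': array([ 0.35452419, -0.10070044,  0.81199608]), 'torque': array([ 0.04719603,  0.0356059 , -0.01617474]), 'width': 0.08670033186825417}
scene {'fx': 451.2314624294124, 'fy': 451.2314624294124, 'cx': 327.204752156189, 'cy': 196.73945755483464, 'xyz': array([-0.18916539, -0.1498483 ,  1.58445672]), 'orientation': array([ 0.21441317, -0.15255404, -0.54993075,  0.79267296])}
top {'fx': 413.97116208209815, 'fy': 413.97116208209815, 'cx': 317.42181782206774, 'cy': 199.43388421693405, 'xyz': array([0.43874485, 0.11440195, 1.28396864]), 'orientation': array([-0.05857615,  0.04042983,  0.70614728, -0.70447873])}
wrist {'fx': 342.8419660698894, 'fy': 342.8419660698894, 'cx': 319.3166142791931, 'cy': 195.9936073227968, 'xyz': array([ 0.2659322 , -0.57012855,  0.38506609]), 'orientation': array([-0.09961932,  0.07129153, -0.57595461,  0.80825107])}
```

View pics/scene0.png

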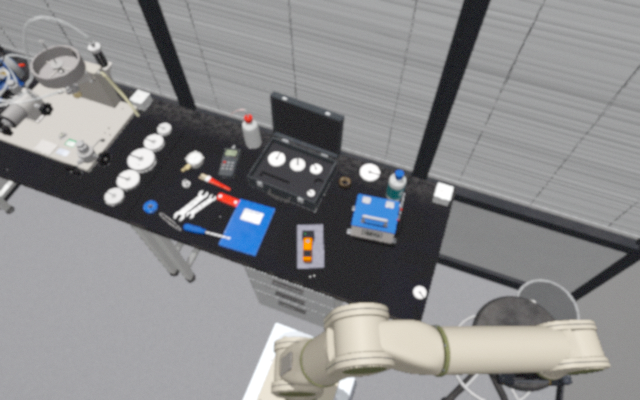

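View pics/top0.png

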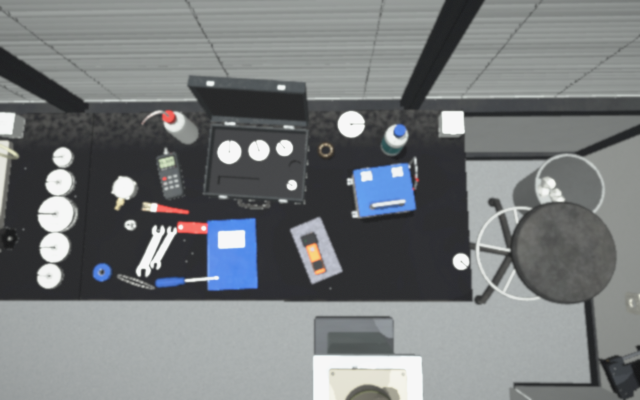

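View pics/wrist0.png

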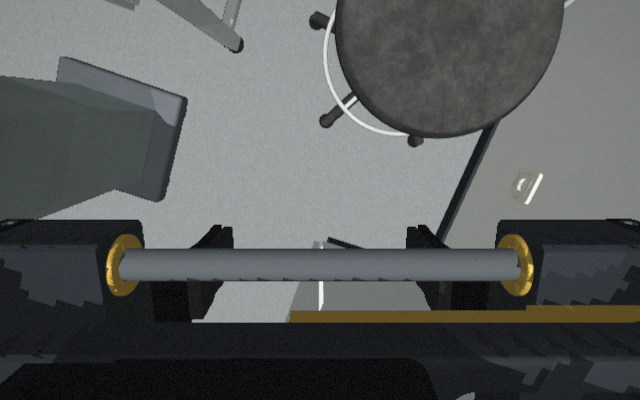

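The mat with the orange reader sits at about (316,250) in the top view, and the blue-lidded box is at (384,190). I'll enlarge both.

```bash
cat > h.py <<'E'
import numpy as np, cv2
from scipy.spatial.transform import Rotation as R
def ray(c,u,v):
    d=np.array([(u-c['cx'])/c['fx'],-(v-c['cy'])/c['fy'],-1.0])
    return np.array(c['xyz']),R.from_quat(c['orientation']).apply(d)
def plane(c,u,v,z):
    o,d=ray(c,u,v); return o+d*(z-o[2])/d[2]
def proj(c,p):
    q=R.from_quat(c['orientation']).inv().apply(np.array(p)-c['xyz'])
    return c['cx']+c['fx']*q[0]/-q[2], c['cy']+c['fy']*q[1]/q[2]
E
python3 - <<'E'
import cv2
t=cv2.imread("pics/top0.png");s=cv2.imread("pics/scene0.png")
cv2.imwrite("pics/tc.png",cv2.resize(t[140:300,270:430],None,fx=3.7,fy=3.7,interpolation=cv2.INTER_CUBIC))
cv2.imwrite("pics/sc.png",cv2.resize(s[150:310,280:440],None,fx=3.7,fy=3.7,interpolation=cv2.INTER_CUBIC))
E
```

```text
(no output)
```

View pics/tc.png

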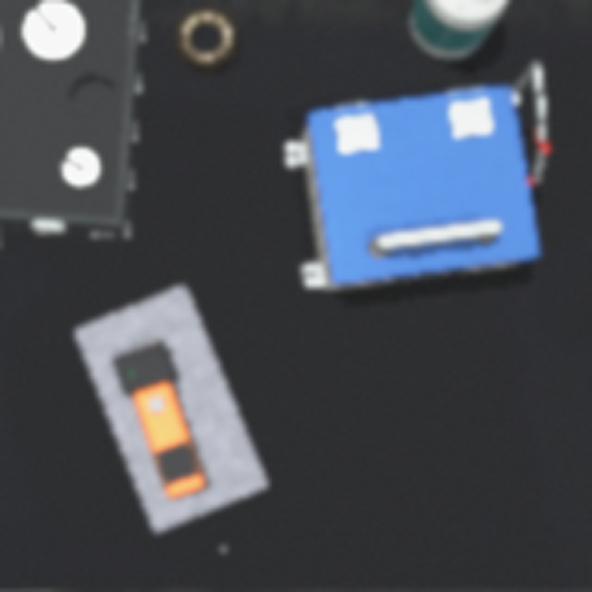

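View pics/sc.png

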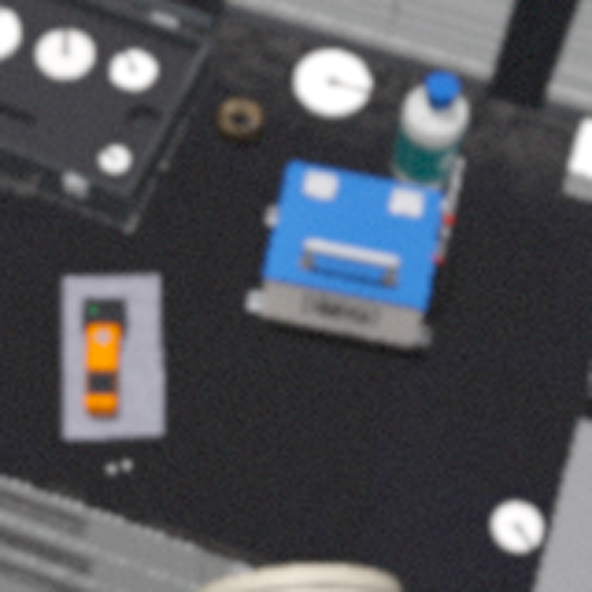

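The top crop shows the mat tilted about 20°, with the reader's head toward the upper left and the lid nearly aligned. Next I'll measure them with masks.

```bash
python3 - <<'E'
from bench import r
from h import *
for n,bx in (("top",(270,140,430,300)),("scene",(280,150,440,310))):
    c=r.calibration(n); im=cv2.imread(f"pics/{n}0.png"); K=6
    x0,y0,x1,y1=bx
    big=cv2.resize(im[y0:y1,x0:x1],None,fx=K,fy=K,interpolation=cv2.INTER_CUBIC)
    hsv=cv2.cvtColor(big,cv2.COLOR_BGR2HSV); H,S,V=cv2.split(hsv)
    def px(p): return ((p[0]+.5)/K-.5+x0,(p[1]+.5)/K-.5+y0)
    def blob(m,close=0,near=None):
        m=m.astype(np.uint8)*255
        if close: m=cv2.morphologyEx(m,cv2.MORPH_CLOSE,np.ones((close,close)))
        cs,_=cv2.findContours(m,cv2.RETR_EXTERNAL,cv2.CHAIN_APPROX_NONE)
        return cs
    big_c=lambda cs:max(cs,key=cv2.contourArea)
    def rep(name,ct,z):
        w=np.array([plane(c,*px(p[0]),z)[:2] for p in ct],np.float32)*1000
        rc=cv2.minAreaRect(w); print(n,name,"ctr",np.round(rc[0],1),"size",np.round(rc[1],1),"ang",round(rc[2],1))
        return cv2.boxPoints(rc)
    lid=(H>95)&(H<125)&(S>100)&(V>100)
    if n=="top": lid[: , :150]=0
    lid[:20,:]&=False
    rep("lid",big_c(blob(lid,25)),.098)
    o=(H>5)&(H<25)&(S>150)&(V>120)
    cs=np.vstack([k for k in blob(o) if cv2.contourArea(k)>150])
    rep("orange",cs,.033); 
    W=big.shape[1]
    g=(V>95)&(S<70); g[:, int(W*.5):]=0; g[:int(W*.42)]=0
    mt=big_c(blob(g,25)); b=rep("mat",mt,.003); print(np.round(b))
    # black head inside mat
    mm=np.zeros(V.shape,np.uint8); cv2.drawContours(mm,[cv2.convexHull(mt)],-1,1,-1)
    mm=cv2.erode(mm,np.ones((13,13)))
    obj=((mm>0)&((V<80)|o))
    ob=big_c(blob(obj,5)); print(np.round(rep("reader",ob,.033)))
    red=((H<8)|(H>172))&(S>120)&(V>90); red[:, :int(W*.6)]=0
    for k in blob(red):
        if cv2.contourArea(k)>20:
            m=k.mean(0)[0]; print("red",np.round(px(m),1))
    # handle: bright low sat inside lid hull
    lm=np.zeros(V.shape,np.uint8); cv2.drawContours(lm,[cv2.convexHull(big_c(blob(lid,25)))],-1,1,-1)
    lm=cv2.erode(lm,np.ones((9,9)))
    for k in blob((lm>0)&(S<90)&(V>130)):
        if cv2.contourArea(k)>300: rep("bright",k,.138)
E
```

```text
top lid ctr [635.3 -47.6] size [143.7 167.8] ang 7.7
top orange ctr [478.2 166.8] size [ 4.6 27.3] ang 13.0
top mat ctr [463.7 153.3] size [186.  106.2] ang 22.3
[[358. 167.]
 [398.  69.]
 [570. 139.]
 [530. 238.]]
top reader ctr [506.5 164.4] size [18.1  8.8] ang 71.0
[[499. 157.]
 [508. 154.]
 [514. 172.]
 [505. 174.]]
red [417.1 179.3]
top bright ctr [587.7 -50.4] size [ 18.2 101.7] ang 7.8
top bright ctr [667.5   6.9] size [30.8 34. ] ang 6.6
top bright ctr [679.  -79.3] size [30.4 34. ] ang 7.5
scene lid ctr [636.6 -46.4] size [149.  171.3] ang 7.7
scene orange ctr [434.2 150.5] size [101.   35.3] ang 21.4
scene mat ctr [297.1  52.7] size [116.5 290.2] ang 20.5
[[ 192.  168.]
 [ 293. -104.]
 [ 403.  -63.]
 [ 301.  209.]]
scene reader ctr [296.   -2.2] size [ 10.7 160.4] ang 3.5
[[286.  78.]
 [296. -83.]
 [306. -82.]
 [296.  78.]]
red [401.4 209.1]
scene bright ctr [581.1 -53.9] size [34.8 94. ] ang 7.9
scene bright ctr [664.3 -86.8] size [33.2 34.5] ang 9.0
scene bright ctr [ 6.523e+02 -3.000e-01] size [32.6 34.3] ang 6.1
```

```bash
python3 - <<'E'
from bench import r
from h import *
for n,bx in (("top",(285,210,345,290)),("scene",(290,220,330,275))):
    c=r.calibration(n); im=cv2.imread(f"pics/{n}0.png"); K=6
    x0,y0,x1,y1=bx
    big=cv2.resize(im[y0:y1,x0:x1],None,fx=K,fy=K,interpolation=cv2.INTER_CUBIC)
    H,S,V=cv2.split(cv2.cvtColor(big,cv2.COLOR_BGR2HSV))
    o=(H<28)&(S>100)&(V>110)
    ys,xs=np.nonzero(o)
    P=np.array([plane(c,(u+.5)/K-.5+x0,(v+.5)/K-.5+y0,.033)[:2] for u,v in zip(xs,ys)],np.float32)*1000
    rc=cv2.minAreaRect(P); print(n,rc)
    d=cv2.fitLine(P,cv2.DIST_HUBER,0,.01,.01).ravel(); print(np.degrees(np.arctan2(d[1],d[0])))
    print(np.round(cv2.boxPoints(rc)))
    cv2.imwrite(f"pics/m_{n}.png",np.hstack([big,cv2.merge([o.astype(np.uint8)*255]*3)]))
E
```

```text
top ((438.0656433105469, 153.27874755859375), (93.38511657714844, 34.02983093261719), 18.806272506713867)
19.276566
[[388. 154.]
 [399. 122.]
 [488. 152.]
 [477. 184.]]
scene ((433.65289306640625, 150.16497802734375), (104.97196197509766, 38.49400329589844), 21.09254264831543)
20.025925
[[378. 149.]
 [392. 113.]
 [490. 151.]
 [476. 187.]]
```

View pics/m_top.png

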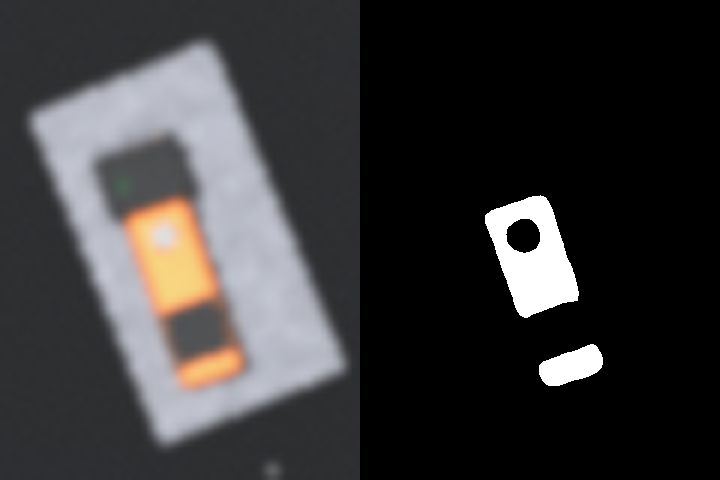

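```bash
cat >> h.py <<'E'
def goto(s,p,yaw,half=True):
    """print shift(cm, tool axes) and twist(5deg units) to reach TCP p (m) with tool y at perpendicular to yaw"""
    Rt=R.from_quat(s['eef_rot']); M=Rt.as_matrix()
    d=M.T@(np.array(p)-s['ee_pos'])*100
    a=np.degrees(np.arctan2(M[1,1],M[0,1]))
    t=-(yaw-a); t=(t+90)%180-90
    return np.round(d,2),round(t/5,2),"ytool az",round(a,2),"xtool",np.round(M[:,0],4)
E
python3 - <<'E'
from bench import r
from h import *
s=r.read_state()
print(goto(s,[.38,-.3,.24],109)); print(goto(s,[.453,.158,.15],109));print(s['time'])
E
```

```text
(array([  0.12, -21.73, -26.15]), np.float64(0.0), 'ytool az', np.float64(-70.99), 'xtool', array([-4.e-04,  1.e-03, -1.e+00]))
(array([  9.16, -62.65, -47.98]), np.float64(0.0), 'ytool az', np.float64(-70.99), 'xtool', array([-4.e-04,  1.e-03, -1.e+00]))
0.15
```

Call:
drive_tool:
  motion:
    - [0,-5,-6,0]
    - [0,-8,-9,0]
    - [0,-11,-12.5,0]
    - [0,-13.5,-16,0]
    - [0,-16,-19,0]
    - [0,-19,-22.5,0]
    - [0,-22,-26,0]
    - [0,-26,-28,0]
    - [0,-30,-30,0]
    - [0,-33.5,-32,0]
    - [0,-37,-34,0]
    - [1,-41,-36,0]
    - [2,-44,-38,0]
    - [3,-48,-40,0]
    - [4,-51,-42,0]
    - [5,-54.5,-44,0]
    - [6,-58,-46,0]
    - [7,-61,-47.5,0]
    - [7,-62.6,-48,0]
    - [7,-62.6,-48,0]
  grip: 0
  force: 25

```text
time: 1.82
ee_pos: [0.4525, 0.1628, 0.1708]
eef_rot: [-0.697, -0.119, 0.697, -0.118]
ft_force: [-0.8, 1.1, -0.9]
width: 0.0872
```

```bash
python3 - <<'E'
from bench import r
from h import *
print(r.calibration("wrist"))
cv2.imwrite("pics/w1.png",r.camera("wrist")[:,:,::-1])
s=r.read_state(); print(s['ee_pos'],s['time'])
c=r.calibration("wrist")
im=cv2.imread("pics/w1.png");H,S,V=cv2.split(cv2.cvtColor(im,cv2.COLOR_BGR2HSV))
o=((H<28)&(H>5)&(S>150)&(V>110)).astype(np.uint8)
n,l,st,ce=cv2.connectedComponentsWithStats(o)
for i in range(1,n):
    if st[i,4]>150: print(st[i],ce[i])
E
```

```text
{'fx': 342.8419660698894, 'fy': 342.8419660698894, 'cx': 319.3166142791931, 'cy': 195.9936073227968, 'xyz': array([0.5148226 , 0.1834439 , 0.31505913]), 'orientation': array([-0.0993721 ,  0.07140202, -0.57389895,  0.80973263])}
[0.45233992 0.16365362 0.17066304] 1.8667
[ 305  160   40   88 2174] [324.76770929 192.39558418]
[108 235  30  33 245] [120.17959184 247.11836735]
[498 235  30  61 543] [516.84530387 263.10497238]
[525 306  40  16 276] [542.95289855 313.04710145]
[564 306  40  16 230] [584.04347826 312.56521739]
[432 310  49  12 206] [456.80097087 315.68446602]
```

View pics/w1.png

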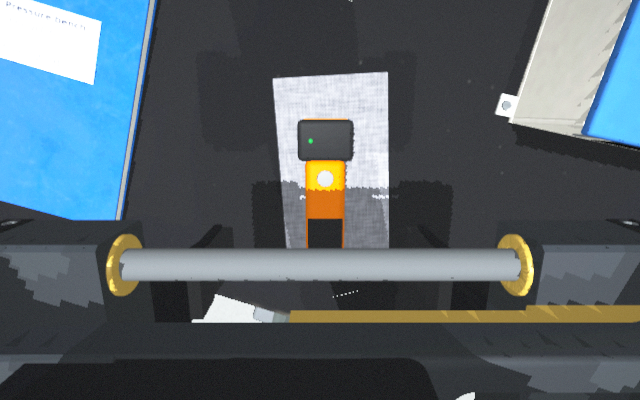

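```bash
python3 - <<'E'
from bench import r
from h import *
c=r.calibration("wrist"); s=r.read_state()
im=cv2.imread("pics/w1.png");H,S,V=cv2.split(cv2.cvtColor(im,cv2.COLOR_BGR2HSV))
o=((H<28)&(H>5)&(S>150)&(V>110))
mid=[]
for v in range(166,216,4):
    x=np.nonzero(o[v,295:355])[0]+295; a,b=x.min()-.5,x.max()+.5
    A=plane(c,a,v,.033);B=plane(c,b,v,.033); mid.append((A+B)[:2]/2)
    if v%12==10: print(v,a,b,np.linalg.norm(A-B))
mid=np.array(mid,np.float32);d=cv2.fitLine(mid,cv2.DIST_L2,0,.01,.01).ravel()
d2=d[:2]*np.sign(d[0]);yaw=np.degrees(np.arctan2(d2[1],d2[0]));print("yaw",yaw)
u=[np.cos(np.radians(yaw)),np.sin(np.radians(yaw))]
for v in (160,):
    x=np.nonzero(o[190,295:355])[0]+295
    F=plane(c,x.mean(),160,.033)[:2]; print("front of orange",F,"origin",F-.030*np.array(u))
print("head w",[plane(c,a,140,.033)[:2] for a in (298,353)])
F=plane(c,325.5,120.5,.033)[:2]; print("head front",F,F-.062*np.array(u))
mp=[plane(c,a,b,.003)[:2] for a,b in ((274,79),(388,72.5))];print("mat front",mp, np.mean(mp,0))
print(goto(s,list(F-.062*np.array(u))+[.026],yaw+90),s['time'])
E
```

```text
166 304.5 344.5 0.03317570920301939
178 305.5 344.5 0.032626251572589214
190 305.5 344.5 0.03291129107492827
202 305.5 344.5 0.03320135519279415
214 305.5 343.5 0.03263790992660314
yaw 19.490437
front of orange [0.47833522 0.16719312] origin [0.4500543  0.15718364]
head w [array([0.48641937, 0.19343258]), array([0.50132874, 0.15120444])]
head front [0.50848183 0.17754101] [0.45003461 0.15685474]
mat front [array([0.52599741, 0.2305866 ]), array([0.56366737, 0.1397271 ])] [0.54483239 0.18515685]
(array([14.46,  0.61,  0.44]), np.float64(-0.02), 'ytool az', np.float64(-70.61), 'xtool', array([-0.0011,  0.0028, -1.    ])) 1.8667
```

Call:
drive_tool:
  motion:
    - [2,0,0.3,0]
    - [4,0,0.3,0]
    - [6,0,0.3,0]
    - [8,0,0.3,0]
    - [9,0,0.3,0]
    - [9.5,0,0.3,0]
    - [9.5,0,0.3,0]
    - [9.5,0,0.3,0]

```text
time: 2.53
ee_pos: [0.4511, 0.1565, 0.0772]
eef_rot: [0.698, 0.117, -0.697, 0.117]
ft_force: [-0.8, 0.7, 0.3]
width: 0.0872
```

```bash
python3 - <<'E'
from bench import r
from h import *
s=r.read_state();print(s['ee_pos'],s['joint_vel'].round(3),goto(s,[.450,.157,.026],109.5))
E
```

```text
[0.45105348 0.1564872  0.0771948 ] [ 0.002 -0.015 -0.005 -0.008 -0.004  0.001  0.002] (array([ 5.12, -0.08,  0.09]), np.float64(-0.1), 'ytool az', np.float64(-70.99), 'xtool', array([ 6.e-04,  2.e-04, -1.e+00]))
```

Call:
drive_tool:
  motion:
    - [2,0,0.1,-0.1]
    - [3.5,0,0.1,-0.1]
    - [4.5,0,0.1,-0.1]
    - [5.1,0,0.1,-0.1]
    - [5.1,0,0.1,-0.1]
    - [5.1,0,0.1,-0.1]

```text
time: 3.03
ee_pos: [0.4501, 0.1562, 0.0261]
eef_rot: [0.697, 0.12, -0.697, 0.12]
ft_force: [-0.3, -1.5, 0.5]
width: 0.0867
```

Call:
drive_tool:
  motion:
    - [0,0,0,0]
    - [0,0,0,0]
    - [0,0,0,0]
    - [0,0,0,0]
    - [0,0,0,0]
    - [0,0,0,0]
    - [0,0,0,0]
    - [0,0,0,0]
  grip: 255
  force: 25

```text
time: 3.7
ee_pos: [0.4497, 0.156, 0.0255]
eef_rot: [0.697, 0.12, -0.697, 0.12]
ft_force: [0.1, -1.1, 0.9]
width: 0.0414
```

```bash
python3 - <<'E'
from bench import r
from h import *
s=r.read_state();print(s['ee_pos'],s['time'],s['width'],s['ft_force'],goto(s,[.4225,-.076,.056],97.7))
cv2.imwrite("pics/w2.png",r.camera("wrist")[:,:,::-1])
E
```

```text
[0.44972744 0.15597404 0.02553156] 3.7 0.04144476385696256 [ 0.12481006 -1.13374335  0.85440795] (array([-3.05, 20.96, 10.31]), np.float64(2.36), 'ytool az', np.float64(-70.49), 'xtool', array([ 0.e+00, -1.e-04, -1.e+00]))
```

View pics/w2.png

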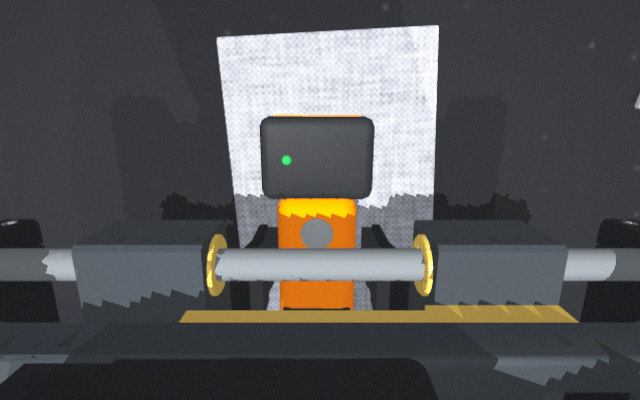

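The reader is centred between the fingers and they're still closing, so I'll give them more time.

Call:
drive_tool:
  motion:
    - [0,0,0,0]
    - [0,0,0,0]
    - [0,0,0,0]

```text
time: 4.0
ee_pos: [0.4497, 0.156, 0.0255]
eef_rot: [-0.697, -0.12, 0.697, -0.12]
ft_force: [-0.2, 0.2, -0.1]
width: 0.0335
```

Call:
drive_tool:
  motion:
    - [-1,0,0,0]
    - [-2,0,0,0]
    - [-3,0,0,0]
    - [-4,0,0,0]
    - [-5,0,0,0]
    - [-5,0,0,0]

```text
time: 4.5
ee_pos: [0.451, 0.1564, 0.078]
eef_rot: [0.698, 0.12, -0.696, 0.12]
ft_force: [0.3, 0.7, -1.9]
width: 0.0337
```

```bash
python3 - <<'E'
from bench import r
from h import *
s=r.read_state();print(s['ee_pos'],s['time'],s['width'],s['ft_force'],goto(s,[.4225,-.076,.056],97.7))
cv2.imwrite("pics/w3.png",r.camera("wrist")[:,:,::-1])
E
```

```text
[0.45101499 0.15637571 0.07795516] 4.5 0.03366533619078133 [ 0.33711738  0.68965338 -1.92410233] (array([ 2.18, 20.95, 10.45]), np.float64(2.36), 'ytool az', np.float64(-70.5), 'xtool', array([ 3.5e-03,  3.0e-04, -1.0e+00]))
```

View pics/w3.png

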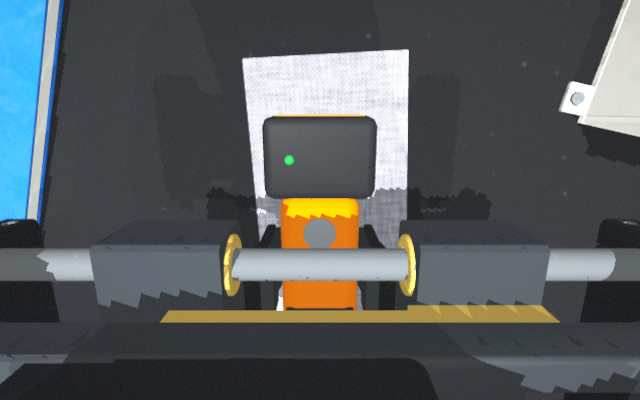

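Call:
drive_tool:
  motion:
    - [0,1.5,0.8,0.2]
    - [0,3.5,1.8,0.4]
    - [0,6,3,0.7]
    - [0,8.5,4.2,1]
    - [0,11,5.5,1.2]
    - [0,13.5,6.7,1.5]
    - [0.5,16,8,1.8]
    - [1,18,9,2]
    - [1.5,19.5,9.8,2.2]
    - [2,20.5,10.2,2.4]
    - [2.2,21,10.5,2.4]
    - [2.2,21,10.5,2.4]
    - [2.2,21,10.5,2.4]

```text
time: 5.63
ee_pos: [0.4211, -0.076, 0.0535]
eef_rot: [-0.706, -0.047, 0.706, -0.047]
ft_force: [0.2, -0.2, -2.1]
width: 0.0337
```

```bash
python3 - <<'E'
from bench import r
from h import *
s=r.read_state();print(s['ee_pos'],s['time'],s['width'],goto(s,[.4225,-.076,.056],97.7))
for n in ("wrist","top","scene"):
    cv2.imwrite(f"pics/{n}4.png",r.camera(n)[:,:,::-1])
t=cv2.imread("pics/top4.png")
cv2.imwrite("pics/tc4.png",cv2.resize(t[140:300,290:450],None,fx=3.7,fy=3.7,interpolation=cv2.INTER_CUBIC))
E
```

```text
[ 0.42109948 -0.0760241   0.05346916] 5.6333 0.03367284721251602 (array([-0.25,  0.02, -0.14]), np.float64(-0.02), 'ytool az', np.float64(-82.42), 'xtool', array([-1.e-04,  7.e-04, -1.e+00]))
```

View pics/wrist4.png

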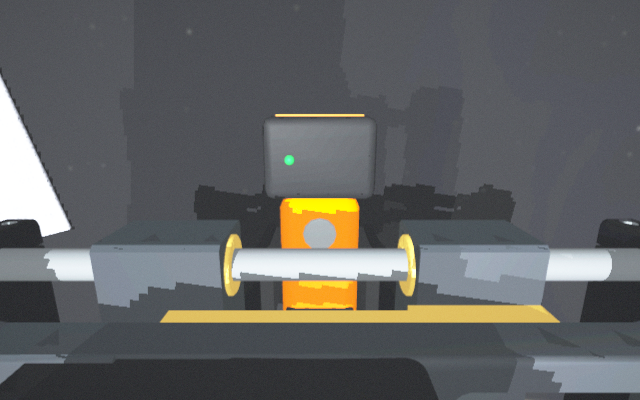

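View pics/tc4.png

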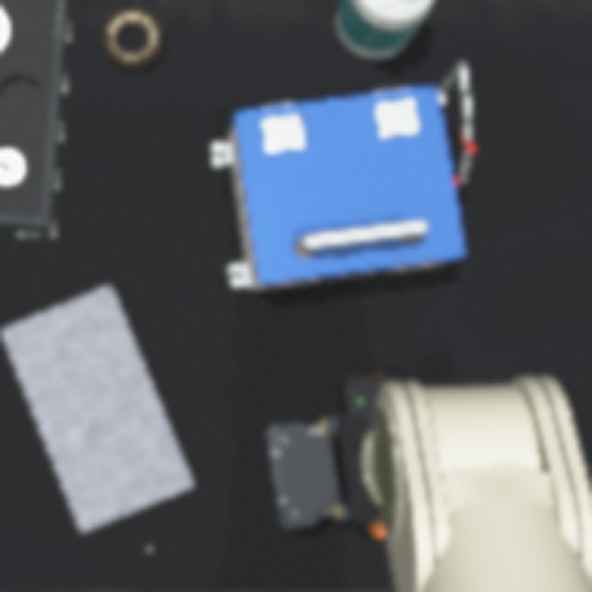

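```bash
python3 - <<'E'
from bench import r
from h import *
c=r.calibration("scene"); print(proj(c,[.573,-.0557,.048]))
o,d=ray(c,372.4,233.2); print(plane(c,372.4,233.2,.048))
s=cv2.imread("pics/scene4.png")
cv2.imwrite("pics/sc4.png",cv2.resize(s[180:260,330:420],None,fx=7,fy=7,interpolation=cv2.INTER_CUBIC))
E
```

```text
(np.float64(371.7459152909628), np.float64(232.99414280925401))
[ 0.57304577 -0.05827331  0.048     ]
```

View pics/sc4.png

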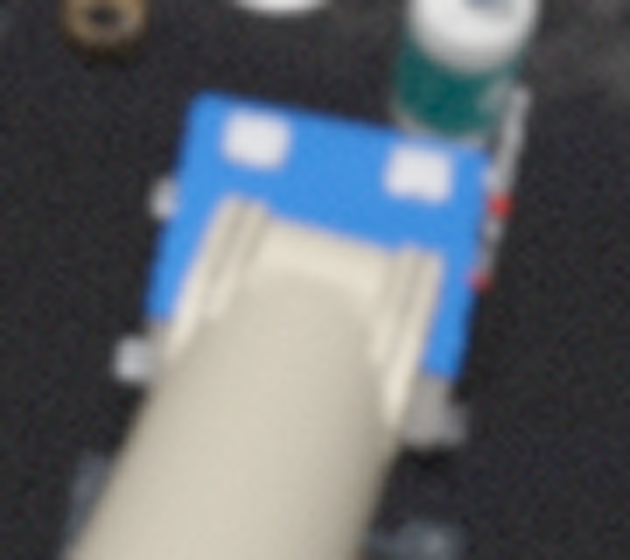

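Call:
drive_tool:
  motion:
    - [-0.2,0,-0.1,0]
    - [-0.2,0,-0.1,0]
    - [-0.2,0,-0.1,0]
    - [-0.2,0,-0.1,0]
    - [-0.2,0,-0.1,0]
    - [-0.2,0,-0.1,0]
    - [-0.2,0,-0.1,0]
    - [-0.2,0,-0.1,0]
    - [-0.2,0,-0.1,0]
    - [-0.2,0,-0.1,0]
    - [-0.2,0,-0.1,0]
    - [-0.2,0,-0.1,0]
    - [-0.2,0,-0.1,0]
    - [-0.2,0,-0.1,0]
    - [-0.2,0,-0.1,0]

```text
time: 7.03
ee_pos: [0.4219, -0.0769, 0.0555]
eef_rot: [0.706, 0.046, -0.706, 0.046]
ft_force: [-0.2, 0.0, -2.2]
width: 0.034
```

The scene view puts the label within about 2.5 mm of the predicted position, and the reader was held still there for over 1.2 s. Now I'll take it back to the mat.

```bash
python3 - <<'E'
from bench import r
from h import *
s=r.read_state();print(s['time'],goto(s,[.458,.154,.075],110))
E
```

```text
7.0333 (array([ -1.95, -22.42,  -6.6 ]), np.float64(-2.5), 'ytool az', np.float64(-82.49), 'xtool', array([ 0.e+00, -1.e-04, -1.e+00]))
```

Call:
drive_tool:
  motion:
    - [-1,-1,0,0]
    - [-2,-3,-0.8,-0.3]
    - [-2,-5.5,-1.6,-0.6]
    - [-2,-8,-2.4,-0.9]
    - [-2,-10.5,-3.2,-1.2]
    - [-2,-13,-4,-1.5]
    - [-2,-15.5,-4.8,-1.8]
    - [-2,-18,-5.5,-2.1]
    - [-2,-20,-6,-2.3]
    - [-2,-21.5,-6.4,-2.5]
    - [-2,-22.4,-6.6,-2.5]
    - [-2,-22.4,-6.6,-2.5]
    - [-2,-22.4,-6.6,-2.5]
    - [-2,-22.4,-6.6,-2.5]

```text
time: 8.2
ee_pos: [0.458, 0.1526, 0.0756]
eef_rot: [-0.696, -0.122, 0.697, -0.123]
ft_force: [0.5, 0.4, -1.8]
width: 0.0335
```

```bash
python3 - <<'E'
from bench import r
from h import *
s=r.read_state();print(s['time'],s['ee_pos'],goto(s,[.458,.154,.026],110),s['ft_force'])
E
```

```text
8.2 [0.45796765 0.15264204 0.07556287] (array([ 4.96, -0.13, -0.05]), np.float64(-0.02), 'ytool az', np.float64(-70.08), 'xtool', array([-2.e-04, -9.e-04, -1.e+00])) [ 0.47356466  0.44498847 -1.80600841]
```

Call:
drive_tool:
  motion:
    - [1.5,0,0,0]
    - [3,0,0,0]
    - [4,0,0,0]
    - [4.5,0,0,0]
    - [4.7,0,0,0]
    - [4.9,0,0,0]
    - [4.95,0,0,0]
    - [4.95,0,0,0]
    - [4.95,0,0,0]

```text
time: 8.95
ee_pos: [0.4584, 0.1539, 0.0265]
eef_rot: [0.697, 0.123, -0.696, 0.123]
ft_force: [-0.1, -0.2, -2.2]
width: 0.0337
```

```bash
python3 - <<'E'
from bench import r
from h import *
s=r.read_state();print(s['time'],s['ee_pos'],s['ft_force'])
E
```

```text
8.95 [0.45837899 0.15388065 0.0264794 ] [-0.14688751 -0.21680971 -2.15302101]
```

Still hanging about 1 mm above the mat, so I'll lower it slightly and release.

Call:
drive_tool:
  motion:
    - [0.1,0,0,0]
    - [0.1,0,0,0]
    - [0.1,0,0,0]

```text
time: 9.2
ee_pos: [0.4585, 0.1539, 0.0255]
eef_rot: [0.697, 0.123, -0.696, 0.123]
ft_force: [-1.1, -0.7, 4.8]
width: 0.0339
```

Call:
drive_tool:
  motion:
    - [0,0,0,0]
    - [0,0,0,0]
    - [0,0,0,0]
    - [0,0,0,0]
    - [0,0,0,0]
    - [0,0,0,0]
    - [0,0,0,0]
    - [0,0,0,0]
    - [0,0,0,0]
    - [0,0,0,0]
    - [0,0,0,0]
  grip: 0

```text
time: 10.12
ee_pos: [0.4581, 0.1538, 0.025]
eef_rot: [0.696, 0.123, -0.696, 0.123]
ft_force: [-0.5, 0.0, 0.5]
width: 0.0862
```

Call:
drive_tool:
  motion:
    - [-1,0,0,0]
    - [-3,0,0,0]
    - [-5,0,0,0]
    - [-8,0,0,0]
    - [-11,0,0,0]
    - [-14,0,0,0]
    - [-17,0,0,0]
    - [-19,0,0,0]
    - [-20,0,0,0]
    - [-20,0,0,0]
    - [-20,0,0,0]

```text
time: 11.03
ee_pos: [0.4579, 0.1536, 0.2246]
eef_rot: [-0.696, -0.123, 0.696, -0.123]
ft_force: [-1.5, -0.1, 0.1]
width: 0.0872
```

```bash
python3 - <<'E'
from bench import r
from h import *
s=r.read_state();print(s['time'],s['ee_pos'],goto(s,[.593,-.0525,.235],7.7))
cv2.imwrite("pics/w5.png",r.camera("wrist")[:,:,::-1])
E
```

```text
11.0333 [0.45788415 0.15362912 0.22461508] (array([-1.03, 23.99, -5.65]), np.float64(-15.54), 'ytool az', np.float64(-70.0), 'xtool', array([ 1.e-04, -4.e-04, -1.e+00]))
```

View pics/w5.png

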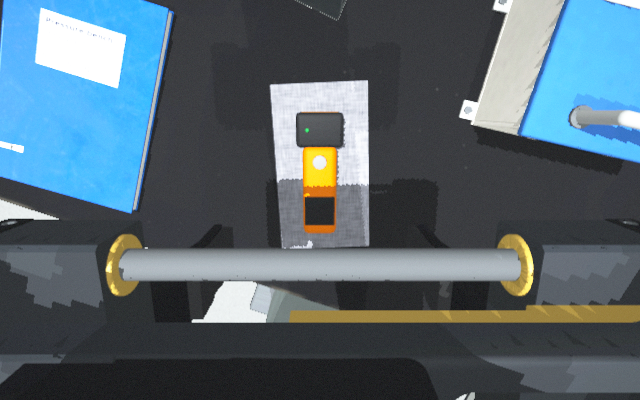

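The reader lies flat and central on the mat, with its head at (320,130). Next I'll go above the handle.

Call:
drive_tool:
  motion:
    - [-1,1,0,-1]
    - [-1,3,-0.5,-2]
    - [-1,5,-1,-3]
    - [-1,7,-1.5,-4]
    - [-1,9,-2,-5]
    - [-1,11,-2.5,-6]
    - [-1,13,-3,-7]
    - [-1,15,-3.5,-8]
    - [-1,17,-4,-9]
    - [-1,19,-4.5,-10]
    - [-1,20.5,-5,-11]
    - [-1,22,-5.3,-12]
    - [-1,23,-5.5,-13]
    - [-1,23.5,-5.6,-14]
    - [-1,24,-5.6,-15]
    - [-1,24,-5.6,-15.5]
    - [-1,24,-5.6,-15.5]
    - [-1,24,-5.6,-15.5]
    - [-1,24,-5.6,-15.5]

```text
time: 12.67
ee_pos: [0.5924, -0.0522, 0.2341]
eef_rot: [0.466, 0.532, -0.467, 0.531]
ft_force: [-0.1, -0.0, 0.2]
width: 0.0873
```

```bash
python3 - <<'E'
from bench import r
from h import *
s=r.read_state();print(s['time'],s['ee_pos'],s['joint_positions'].round(2),goto(s,[.593,-.0525,.139],7.7))
for n in("wrist","top","scene"): cv2.imwrite(f"pics/{n}6.png",r.camera(n)[:,:,::-1])
c=r.calibration("wrist");print(c['xyz'],R.from_quat(c['orientation']).as_matrix().round(3)); print(proj(c,[.593,-.0525,.138]))
s=cv2.imread("pics/scene6.png")
cv2.imwrite("pics/sc6.png",cv2.resize(s[150:260,330:450],None,fx=5,fy=5,interpolation=cv2.INTER_CUBIC))
E
```

```text
12.6667 [ 0.59242508 -0.05220048  0.23412182] [ 0.69  0.4  -0.87  1.52  0.3   1.37 -0.07] (array([9.51, 0.07, 0.04]), np.float64(-0.05), 'ytool az', np.float64(7.44), 'xtool', array([-1.3e-03,  4.0e-04, -1.0e+00]))
[0.58396944 0.01239487 0.37904503] [[ 0.991 -0.127 -0.032]
 [ 0.131  0.961  0.242]
 [ 0.    -0.244  0.97 ]]
(np.float64(319.8832792283131), np.float64(202.43158846085927))
```

View pics/wrist6.png

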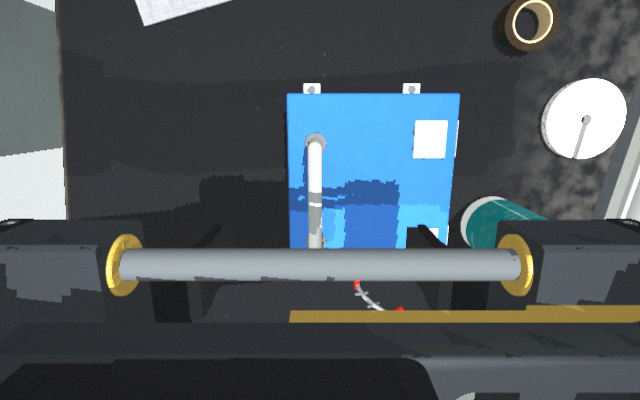

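View pics/sc6.png

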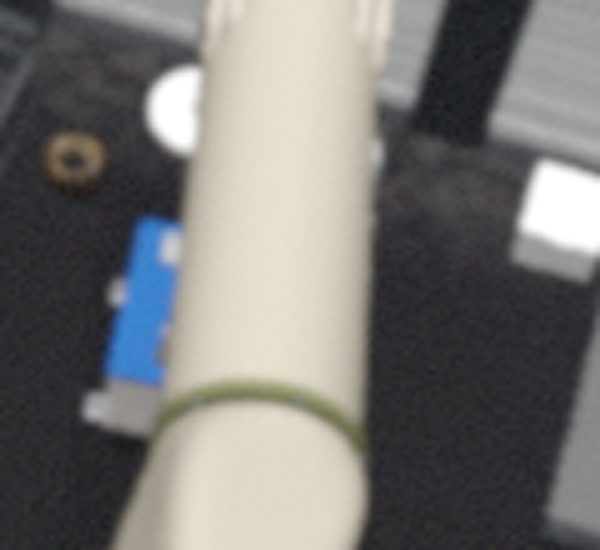

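View pics/top6.png

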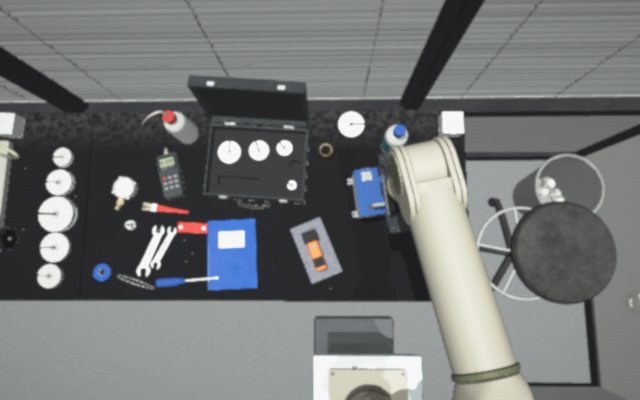

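```bash
python3 - <<'E'
from bench import r
from h import *
c=r.calibration("wrist"); im=cv2.imread("pics/wrist6.png")
H,S,V=cv2.split(cv2.cvtColor(im,cv2.COLOR_BGR2HSV))
m=[]
for v in (156,164,172,180,210,222,234,242):
    x=np.nonzero(S[v,295:340]<110)[0]+295
    A=plane(c,x.min()-.5,v,.138);B=plane(c,x.max()+.5,v,.138);m.append((A+B)[:2]/2)
    print(v,x.min(),x.max(),np.round(m[-1],4),round(np.linalg.norm(A-B),4))
m=np.array(m,np.float32);d=cv2.fitLine(m,cv2.DIST_L2,0,.01,.01).ravel();print("bar dir",np.degrees(np.arctan2(d[1],d[0])))
print("bar left end",plane(c,315.5,134,.138))
ct=cv2.imread("pics/top0.png");c2=r.calibration("top")
print("lid corner", [plane(c,*p,.098) for p in ((287.5,94),(459,94))])
print("cap",plane(c2,400,130,.17))
E
```

```text
156 308 321 [ 0.5848 -0.0194] 0.0099
164 308 321 [ 0.5855 -0.025 ] 0.0099
172 307 321 [ 0.5859 -0.0308] 0.0107
180 308 321 [ 0.587  -0.0365] 0.01
210 308 321 [ 0.5898 -0.0587] 0.0103
222 308 321 [ 0.591  -0.0679] 0.0103
234 308 321 [ 0.5922 -0.0772] 0.0104
242 306 325 [ 0.5938 -0.0834] 0.015
bar dir -82.25628
bar left end [ 0.5835294  -0.00415687  0.138     ]
lid corner [array([0.55764758, 0.02098346, 0.098     ]), array([0.69136638, 0.03864456, 0.098     ])]
cap [ 0.78919915 -0.08587125  0.17      ]
```

The bar's measured width is 10 mm and its yaw 7.7°, with its centre near (0.589, −0.050). That fits the lid overhanging the hinge by 4 mm. Now I'll lower onto it.

Call:
drive_tool:
  motion:
    - [1.5,-0.3,-0.2,0]
    - [3,-0.3,-0.2,0]
    - [4.5,-0.3,-0.2,0]
    - [6,-0.3,-0.2,0]
    - [7.5,-0.3,-0.2,0]
    - [8.5,-0.3,-0.2,0]
    - [9.2,-0.3,-0.2,0]
    - [9.5,-0.3,-0.2,0]
    - [9.5,-0.3,-0.2,0]
    - [9.5,-0.3,-0.2,0]

```text
time: 13.65
ee_pos: [0.5899, -0.0509, 0.1406]
eef_rot: [0.466, 0.531, -0.466, 0.532]
ft_force: [0.1, -0.2, 0.3]
width: 0.0866
```

```bash
python3 - <<'E'
from bench import r
from h import *
s=r.read_state();print(s['time'],s['ee_pos'],s['ft_force'],goto(s,[.589,-.050,.138],7.7))
cv2.imwrite("pics/w7.png",r.camera("wrist")[:,:,::-1])
E
```

```text
13.65 [ 0.58988952 -0.05086469  0.1406425 ] [ 0.12518132 -0.15582672  0.27916659] (array([ 0.26, -0.08, -0.1 ]), np.float64(-0.04), 'ytool az', np.float64(7.51), 'xtool', array([ 8.e-04, -1.e-04, -1.e+00]))
```

View pics/w7.png

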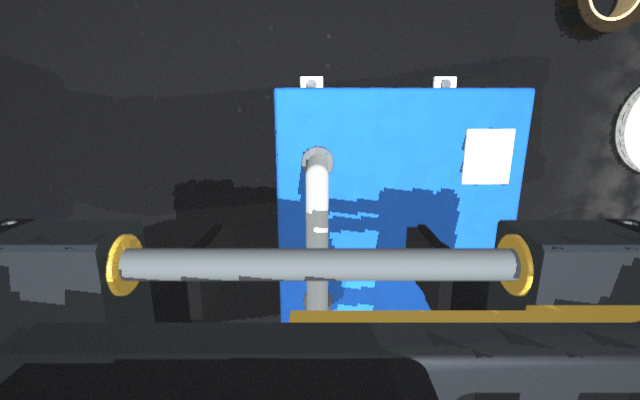

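The bar is centred between the fingers at column 317. Closing now.

Call:
drive_tool:
  motion:
    - [0.2,-0.1,0,0]
    - [0.2,-0.1,0,0]
    - [0.2,-0.1,0,0]
    - [0.2,-0.1,0,0]
    - [0.2,-0.1,0,0]
    - [0.2,-0.1,0,0]
    - [0.2,-0.1,0,0]
    - [0.2,-0.1,0,0]
    - [0.2,-0.1,0,0]
    - [0.2,-0.1,0,0]
    - [0.2,-0.1,0,0]
    - [0.2,-0.1,0,0]
    - [0.2,-0.1,0,0]
    - [0.2,-0.1,0,0]
    - [0.2,-0.1,0,0]
    - [0.2,-0.1,0,0]
    - [0.2,-0.1,0,0]
  grip: 255
  force: 20

```text
time: 15.12
ee_pos: [0.5888, -0.051, 0.1381]
eef_rot: [0.466, 0.532, -0.466, 0.532]
ft_force: [2.7, -0.1, -1.8]
width: 0.0091
```

```bash
python3 - <<'E'
from bench import r
from h import *
s=r.read_state();print(s['time'],s['ee_pos'],s['width'],s['ft_force'],s['torque'])
rad=np.hypot(112,48);a0=np.arctan2(48,112)
for t in range(5,50,5):
    a=a0+np.radians(t); print(t,np.round([(48-rad*np.sin(a))/10,(112-rad*np.cos(a))/10],2))
E
```

```text
15.1167 [ 0.5887786  -0.05103281  0.13808519] 0.00911208953382217 [ 2.65469621 -0.10518174 -1.77232685] [ 0.06503522 -0.76109757  0.03643265]
5 [-0.96  0.46]
10 [-1.87  1.  ]
15 [-2.74  1.62]
20 [-3.54  2.32]
25 [-4.28  3.08]
30 [-4.96  3.9 ]
35 [-5.56  4.78]
40 [-6.08  5.71]
45 [-6.51  6.67]
```

Call:
drive_tool:
  motion:
    - [-0.25,0.1,0,0]
    - [-0.5,0.2,0,0]
    - [-1,0.5,0,0]
    - [-1.4,0.7,0,0]
    - [-1.9,1,0,0]
    - [-2.3,1.3,0,0]
    - [-2.7,1.6,0,0]
    - [-3.1,1.95,0,0]
    - [-3.5,2.3,0,0]
    - [-3.9,2.7,0,0]
    - [-4.1,2.9,0,0]
    - [-4.3,3.1,0,0]
    - [-4.3,3.1,0,0]

```text
time: 16.2
ee_pos: [0.6188, -0.0471, 0.1821]
eef_rot: [0.466, 0.532, -0.467, 0.531]
ft_force: [-8.4, -1.0, 6.0]
width: 0.009
```

```bash
python3 - <<'E'
from bench import r
from h import *
s=r.read_state();print(s['time'],s['ee_pos'],s['width'],s['ft_force'],s['torque'])
for n in("wrist","top"): cv2.imwrite(f"pics/{n}8.png",r.camera(n)[:,:,::-1])
E
```

```text
16.2 [ 0.61879075 -0.04710595  0.18211168] 0.009006191576047928 [-8.35721725 -1.03155607  5.99789966] [-0.3136101   1.8521028   0.07344608]
```

View pics/wrist8.png

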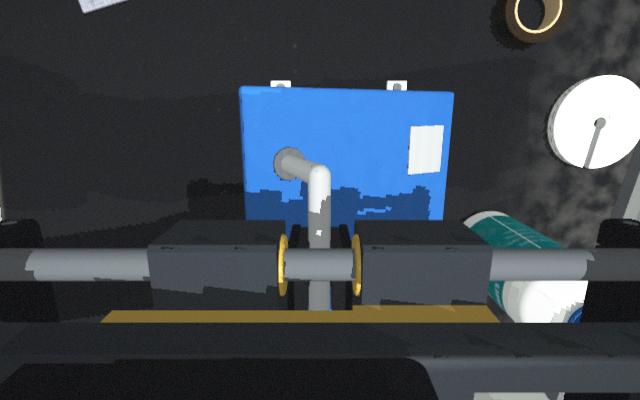

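The lid is at about 25° with a small inward push of about 10 N. I'll correct slightly outward and continue to 45°.

Call:
drive_tool:
  motion:
    - [-0.2,0.1,0,0]
    - [-0.45,0.3,0,0]
    - [-0.75,0.6,0,0]
    - [-1.0,0.95,0,0]
    - [-1.3,1.35,0,0]
    - [-1.55,1.75,0,0]
    - [-1.8,2.2,0,0]
    - [-2,2.6,0,0]
    - [-2.15,2.95,0,0]
    - [-2.25,3.2,0,0]
    - [-2.35,3.5,0,0]
    - [-2.35,3.5,0,0]
    - [-2.35,3.5,0,0]

```text
time: 17.38
ee_pos: [0.6546, -0.0424, 0.2058]
eef_rot: [0.466, 0.531, -0.466, 0.532]
ft_force: [-4.0, -1.6, 5.6]
width: 0.009
```

```bash
python3 - <<'E'
from bench import r
from h import *
s=r.read_state();print(s['time'],s['ee_pos'],s['width'],s['ft_force'],s['torque'])
d=s['ee_pos']-[.700,-.035,.09]; bx=d[0]*.991+d[1]*.135; print(np.degrees(np.arctan2(d[2],-bx))-23.2,np.hypot(d[2],bx))
for n in("wrist","top","scene"): cv2.imwrite(f"pics/{n}9.png",r.camera(n)[:,:,::-1])
t=cv2.imread("pics/scene9.png");u=cv2.imread("pics/top9.png")
cv2.imwrite("pics/z9.png",np.hstack([cv2.resize(t[150:250,340:420],None,fx=5,fy=5),cv2.resize(u[140:240,340:420],None,fx=5,fy=5)][:2]))
E
```

```text
17.3833 [ 0.65463897 -0.04242366  0.20582859] 0.008985731709430332 [-4.04165276 -1.62947576  5.58899934] [-0.2704227   0.94999669  0.01008551]
45.15930468128391 0.12461189045781024
```

View pics/z9.png

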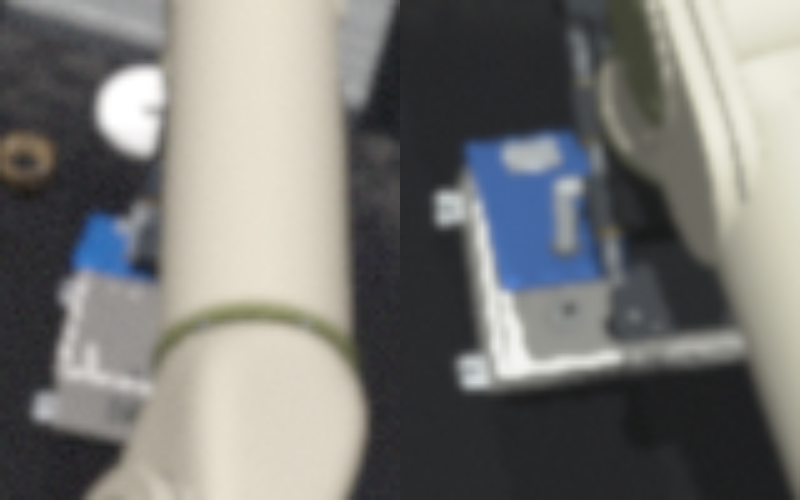

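View pics/wrist9.png

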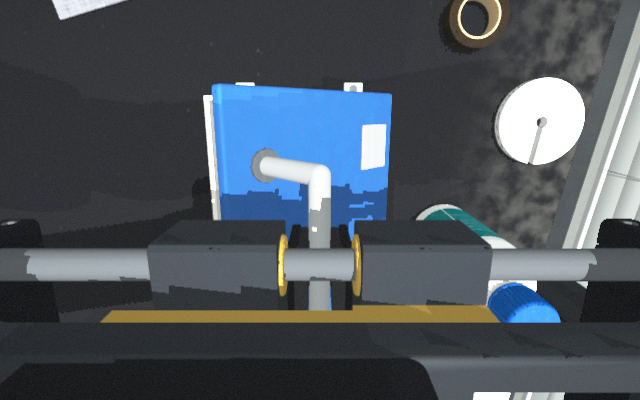

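```bash
python3 - <<'E'
from bench import r
from h import *
n=np.array([-.134,.991,0]);P=np.array([.700,-.035,.09])+.081*n; ux=np.array([.991,.134,0])
def hit(c,u,v):
    o,d=ray(c,u,v); q=o+d*(n@(P-o))/(n@d)-P; return np.array([q@ux,q[2]])
c=r.calibration("wrist");A=hit(c,214,84);B=hit(c,391,95);print(A,B,np.degrees(np.arctan2(A[1]-B[1],-(A[0]-B[0]))),np.linalg.norm(A-B))
c=r.calibration("top");px=lambda x,y:(340+(x-400)/5,140+y/5)
A=hit(c,*px(502,289));B=hit(c,*px(466,145));print(A,B,np.degrees(np.arctan2(A[1]-B[1],-(A[0]-B[0]))),np.linalg.norm(A-B))
s=r.read_state();print(s['time'],s['ee_pos'],s['ft_force'])
# handle post/bar left end in wrist at bar end plane
P=np.array([.700,-.035,.09])+.042*n
c=r.calibration("wrist");q=hit(c,319,168);print("bar",q,np.degrees(np.arctan2(q[1],-q[0]))-23.2,np.hypot(*q))
E
```

```text
[-0.11720902  0.01586668] [ 0.04232765 -0.17729185] 50.445457376200395 0.2505237895469511
[-0.10011412  0.14910345] [-0.00735758  0.07038419] 40.320111694643884 0.12165729716601453
17.5333 [ 0.65452232 -0.04247307  0.20578105] [-3.85314989 -1.66694726  5.46388926]
bar [-0.04621628  0.12814675] 46.96810139300639 0.13622604066045066
```

```bash
python3 - <<'E'
from bench import r
from h import *
cw,ct=r.calibration("wrist"),r.calibration("top")
def tri(a,b):
    o1,d1=ray(cw,*a);o2,d2=ray(ct,*b)
    t=np.linalg.lstsq(np.c_[d1,-d2],o2-o1,rcond=None)[0]
    p,q=o1+t[0]*d1,o2+t[1]*d2; return (p+q)/2,np.linalg.norm(p-q)
A,e=tri((214,84),(360.4,197.8));B,f=tri((391,95),(353.2,169))
D=B-A;print(A,e,B,f,np.linalg.norm(D),np.degrees(np.arctan2(-D[2],np.hypot(*D[:2]))))
ux=np.array([.991,.134,0])
q=A-[.700,-.035,.09];print("corner from hinge: x",q@ux,"z",q[2])
for t in(40,45,50):
    a=np.radians(t);print(t,[(-x*np.cos(a)+z*np.sin(a),x*np.sin(a)+z*np.cos(a)) for x,z in((.133,.008),)])
im=cv2.imread("pics/top9.png");cv2.imwrite("pics/z10.png",cv2.resize(im[160:220,345:395],None,fx=10,fy=10,interpolation=cv2.INTER_CUBIC))
E
```

```text
[0.59733539 0.02745024 0.18743542] 0.0006659181025384728 [0.69749299 0.0396153  0.08640183] 0.0007314045589761457 0.14278417299359145 45.039700965167384
corner from hinge: x -0.09337229931758058 z 0.09743542161430524
40 [(np.float64(-0.09674161005733177), np.float64(0.09161910763326155))]
45 [(np.float64(-0.08838834764831846), np.float64(0.09970205614730321))]
50 [(np.float64(-0.07936239654335792), np.float64(0.1070262118123164))]
```

View pics/z10.png

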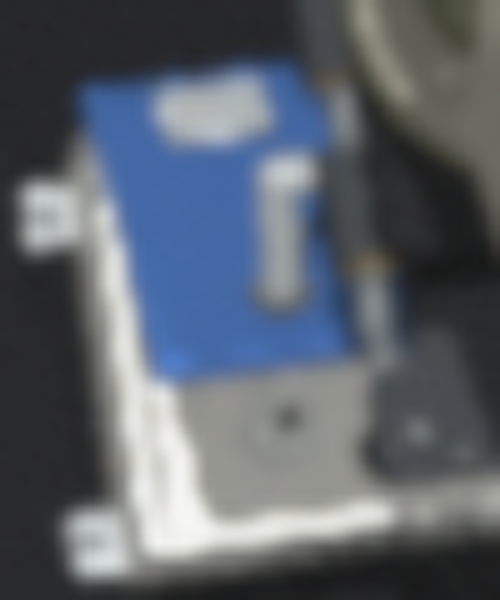

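Triangulating the two visible lid corners gives 45.0° (ray gap under 1 mm), and the bar's arc gives 45.2°. I'll hold briefly and then check that nothing drifts.

Call:
drive_tool:
  motion:
    - [0,0,0,0]
    - [0,0,0,0]
    - [0,0,0,0]
    - [0,0,0,0]
    - [0,0,0,0]
    - [0,0,0,0]

```text
time: 18.03
ee_pos: [0.6545, -0.0424, 0.2058]
eef_rot: [0.466, 0.531, -0.466, 0.532]
ft_force: [-3.8, -0.7, 5.5]
width: 0.0089
```

```bash
python3 - <<'E'
from bench import r
s=r.read_state();print(s['time'],s['ee_pos'],s['ft_force'],s['width'],abs(s['joint_vel']).max())
r.close_job()
E
```

```text
18.0333 [ 0.65449678 -0.04244305  0.20577291] [-3.8197864  -0.68231715  5.46401993] 0.008880006212751281 0.0021144428728761713
the job is handed in; nothing more can be done
```

I finished the job and handed it in at 18.0 s, with the gripper still holding the lid at about 45°.

- **Scan:** I held the reader square to the label, about 9 cm away, for about 1.2 s. The label's position in the scene camera matched my estimate to about 2.5 mm.
- **Reader put back:** I laid it flat on the mat near the centre and let it go; the wrist camera confirmed this afterwards.
- **Lid:** I lifted it by its handle without any slam. Two lid corners triangulated from the wrist and top cameras gave 45.0°, and the handle's arc gave 45.2°.
- **Final hold:** The tool position changed by less than 0.1 mm over the last half second. The wrist force was about 7 N with the bar still gripped.

**Failed or disagreed:**
- **Red tick not seen:** I never checked the pin against it, because the arm hid the scale in the scene and top views.
- **Rough angle checks discarded:** Three single-view checks gave 40°, 47° and 50°. Two of them also gave impossible lid lengths and the third a handle radius about 14 mm too long, so I used the two-camera result.
- **Handle position:** My first estimate was about 4 mm off. I corrected it from the wrist camera before gripping.

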